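# Hold the bench kiln's gate open for unloading

### The job

The firing is over and the potter is ready with the fork: first switch the kiln off by pressing the mushroom-headed stop button on the controller box fully in, then press the wooden palm plate at the end of the kiln's rocking lever down until the gate is fully raised. Keep it pressed down with the fingertips: the program finishes while still holding the gate open. Do not touch the hot gate itself or press the shrouded start button, and leave the loose things on the bench where they are.

Things in the scene. Friction and masses are not known exactly. Their poses are not given: they have to be found in the camera images.
- kiln: bench kiln, fixed: grey sheet-steel box 286 x 286 mm, top at 303 mm, on feet. Origin: centre of the underside, on the bench. Its -x side is the front with a 120 x 80 mm chamber mouth shut by the gate; the lever lies across the front, parallel to the kiln's y axis, and sticks out on the kiln's +y side
- lever (a joint): angle of the rocking lever, rad: 0 = gate shut (the palm plate is up, lever sloping up 20.6 degrees towards the plate), 0.718 = end stop, gate fully open (plate down, lever sloping down 20.6 degrees). It turns about a level axis through point lever_pivot; the gate's weight (0.8 to 1.3 kg) brings it back to 0 when let go. Pressing takes 4 to 8 N at the middle of the plate, plus a little damping
- lever_pivot (a point): the lever's pivot, 245 mm above the bench; +y points along the lever to the palm plate, x along the hinge axis, z square to the lever (upwards)
- palm_top (a point): the dark wooden palm plate on the lever's end, 110 mm (x, across the lever) x 100 mm (y, along the lever) x 14 mm thick; this point is the middle of its upper face, z square to it, 170 mm along the lever from the pivot and 26 mm above the lever's line; about 330 mm above the bench when the gate is shut and 210 mm when it is fully open (the path is an arc about the pivot)
- gate (a joint): height of the kiln's gate above its shut position, m: 0 = shut, 0.090 = fully open. It slides straight up in rails, driven by the lever
- gate_edge (a point): the gate: steel-faced panel 150 mm wide, 112 mm tall and 28 mm thick on the kiln's front, hot; this point is the middle of its lower front edge, 70 mm above the bench when shut
- controller: controller box, fixed: white, 130 x 230 mm, top at 90 mm, its display towards its -x; origin: centre of the underside on the bench. The two buttons stand on its top 100 mm apart along its y, on either side of the middle; which is on which side varies
- stop (a joint): travel of the stop button, m: 0 = out (kiln on), 0.008 = fully in (kiln off). It moves straight down against 3 N of friction and stays where it is left
- stop_top (a point): middle of the top of the stop button: a black mushroom head 40 mm across that stands 36 mm above the controller's top
- start (a joint): travel of the start button, m: 0 = out, 0.005 = fully in; sprung
- start_top (a point): middle of the top of the start button: 24 mm across, sunk level inside a round grey shroud 35 mm across and 16 mm tall on the controller's top
- kiln_post: bystander: loose square hollow kiln prop, 40 x 40 x 100 mm, standing; origin: centre of its underside
- tree_tile: bystander: loose tree-shaped clay tile 110 x 74 x 12 mm, lying flat; origin: centre of its underside
- glaze_jar: bystander: loose jar 64 mm across, 85 mm tall, standing; origin: centre of its underside
- wood_knife: bystander: loose wooden modelling knife 170 x 16 x 10 mm, lying; origin: centre of its underside

How it is judged (in metres and radians):
On the way, in this order (a step that is already met when the one before it is completed fails the run):
1. the stop button is pressed fully in (value of joint stop above 0.006 m), for 0.1 s.
2. the palm plate is pressed down by the fingers until the gate is fully raised (value of joint gate above 0.082 m and contact force between lever and the fingers above 1 N), for 0.2 s.
At the end, for the whole second after the job is handed in: the stop button is in (more than 6 of its 8 mm), and the gate stands raised (more than 80 of its 90 mm) and still, held there by the fingers pressing on the palm plate with more than 1 N (value of joint gate above 0.08 m and velocity of joint gate between -0.02 and 0.02 m/s and contact force between lever and the fingers above 1 N and value of joint stop above 0.006 m); the arm keeps its last pose, push and grip.
It fails at once if the gate is opened while the kiln is still on (value of joint gate above 0.01 m and value of joint stop below 0.005 m).
It fails at once if the hot gate is touched (contact force between gate and the fingers above 1 N or contact force between gate and the arm above 1 N).
It fails at once if the start button is pressed (value of joint start above 0.003 m).
It fails at once if a bystander is moved, lifted or carried (more than 20 mm) or tipped (distance of any of kiln_post, tree_tile, glaze_jar, wood_knife from where it was at the start of the episode above 0.02 m or angle between any of kiln_post, glaze_jar's own z axis and vertical above 0.4 rad).
It also fails if it takes over 48 s, if anything falls off the work surface, if the arm or the gripper's body presses on something with over 40 N, if the wrist force passes 120 N, or if a joint passes its speed limit or range.

### The arm

A 6-joint arm with a two-finger parallel gripper is mounted at the origin on the work surface. World frame = base frame: x ahead of the robot, y to its left, z up, the work surface at z = 0. Lengths are in mm, angles in rad, forces in N, time in s.
With the tool pointing down it reaches from about 350 to 975 mm from the base axis. Payload 7.1 kg.
Tool frame: the origin (TCP) lies at the very end of the fingers, on their centre line; the grasp point (between the pads) lies ctrl.hold_point_z behind it (ctrl.hold_point_z is the distance from the TCP to the grasp point, in mm); z points along the fingers, y is the line along which they close (so a half turn about z gives the same grasp; the last joint's range is limited). The gripper opens to 88 mm and grips with 3 to 60 N. Pads are 20 mm wide; open, the fingers measure 115 mm over their backs; the gripper's body (75 mm by 178 mm) begins 61 mm behind the grasp point.
Start: joints at [-1.34, 0.423, 1.63, -0, 1.089, -0.019], TCP at [154.525, -605.58, 222.675] pointing down, gripper open.
Joint ranges: [-3, 3], [-0.9, 2.11], [0.09, 2.58], [-1.31, 4.45], [0.11, 2.69], [-2.54, 2.54]. Speed limits (rad/s): [2.39, 2.39, 3.01, 3.14, 3.14, 3.14].

### API

Orientations are given as a rotation vector (axis times angle).
In Python, from workcell import ctrl gives the robot as it stands. The module is installed in compiled form; this text tells all that it offers.
- The arm moves only by the shell command python3 -m creep 'ROWS'. ROWS is JSON, a list of rows, each an object with "translation": the shift along the tool's x, y, z in mm, a list of three; "angular": the turn, a rotation vector about the tool's x, y, z in rad, a list of three; "jaw": the opening, from 0 (shut) to 1 (fully open). A call has exactly 8 rows; each row is the pose to reach, as a shift and turn from the pose commanded when the call began, along the tool's axes at that moment; what a row does not reach only later rows make up. A row lasts 1/8 s, in which the tool goes at most 62.5 mm and 10.7 degrees, less where a joint would pass 70% of its speed; a pose out of reach is approached as far as the arm can. A call with a gripper value outside its range is refused whole. The fingers move at their own pace and stop on an object; the grip force is fixed at half the most. Time passes only in rows, so rows that repeat a pose let the fingers close, or fill a call up. It gives the time, the measured TCP pose, the force, the opening and the grip force at its end, in the units of the state.
- ctrl.get_obs(): the state, without advancing time (a new reading comes with each control period).
- ctrl.get_image(name): name is "scene" or "top" or "wrist"; returns the picture (420x560x3 uint8, red, green, blue); there is no depth.
- ctrl.camera_info(name): a dict with "camera_matrix" (3x3 intrinsics, pixels), "world_from_camera" (4x4, takes a point from camera to world coordinates). Camera axes: x right, y up, looking along -z (the intrinsics and any distortion apply to the point x, -y, -z); pixel columns grow to the right and rows downward; lengths in mm; the calibration is good to about 2 mm. The wrist camera is an equidistant fisheye: a pixel r from the principal point sees the ray r / f radians off the axis. A picture is of the moment at which its call begins: read the wrist's pose just before it. camera_info takes no time and is no camera call; for the wrist camera it gives the pose at the moment of the call.
- ctrl.close_job(): hands the job in; it is judged then, once.
Trained networks look in the newest picture that a camera, given by its name, has taken for a name from the list of things; names that differ only in an ending like _2 or _b are one class to them, and where a whole thing is asked for, a point or a joint stands for the part that bears it (a point fixed in the world has none). Each returns a list of dicts, best first, with "score" (0 to 1); they miss things now and then, are a little off and sometimes report something else, mostly with a low value. They report only what shows in the picture. A call takes as long as a camera call.
- ctrl.look_for(camera, label): "rect" ([left, top, right, bottom] in pixels, round what is visible of it).
The state is a dict: "t": time; "qpos": joint angles; "qvel": joint speeds; "joint_torque": joint torques, N m; "ee_pos": TCP position; "orientation": TCP orientation; "ft_force": force on the tool from outside, world axes, zero at the start; "moment": the same for the moment, N m; "width": finger opening in mm; "grasp_force": force on a finger pad.
Only numpy, scipy, OpenCV 4.12 (cv2) and the standard library are available. Lean on these libraries where they do the work, as an engineer would, in place of code of your own. Each camera call takes 0.05 s, during which the arm holds its last target. There are 200 camera calls.

## Working session

There is one attempt and no reset: what is moved stays moved. The work goes in short steps, Python scripts to look and compute and a shell command to move; the robot and the scene stay as the last step left them, time stands still between calls to the robot, and variables do not carry over. Pictures are saved under pics/ and viewed, at most 10 in all, crops included, and the job is handed in when it is done.

```bash
mkdir -p pics
python3 - <<'E'
from workcell import ctrl
import cv2,numpy as np
o=ctrl.get_obs();print(o['t'],o['ee_pos'],o['orientation'],o['width'],ctrl.hold_point_z)
for c in('scene','top'):
    im=ctrl.get_image(c);cv2.imwrite(f'pics/{c}0.png',im[:,:,::-1])
    i=ctrl.camera_info(c);print(c,np.round(i['camera_matrix'],1).tolist(),np.round(i['world_from_camera'],3).tolist())
    for l in('stop_top','start_top','palm_top','controller','kiln','lever'):
        print(l,[(np.round(d['rect']).tolist(),round(d['score'],2)) for d in ctrl.look_for(c,l)[:2]])
E
```

```text
0.0 [ 154.40630925 -605.07253354  221.92344242] [-3.11566145e+00 -3.91150248e-01  2.55763787e-04] 87.79020505645862 18.700000000000003
scene [[453.3, 0.0, 277.8], [0.0, 453.3, 215.7], [0.0, 0.0, 1.0]] [[0.481, -0.711, 0.513, 1095.615], [0.876, 0.4, -0.268, -332.985], [-0.014, 0.579, 0.815, 1040.302], [0.0, 0.0, 0.0, 1.0]]
stop_top [([173.0, 242.0, 189.0, 258.0], 0.74), ([249.0, 121.0, 398.0, 250.0], 0.25)]
start_top [([141.0, 267.0, 151.0, 281.0], 0.44)]
palm_top [([253.0, 124.0, 398.0, 248.0], 0.96)]
controller [([110.0, 224.0, 222.0, 386.0], 0.73)]
kiln [([249.0, 96.0, 516.0, 289.0], 0.67), ([209.0, 279.0, 240.0, 311.0], 0.63)]
lever [([246.0, 120.0, 396.0, 246.0], 0.74)]
top [[415.8, 0.0, 280.0], [0.0, 415.8, 206.2], [0.0, 0.0, 1.0]] [[0.048, 0.975, -0.215, 352.467], [-0.999, 0.047, -0.008, -39.44], [0.002, 0.215, 0.977, 1198.86], [0.0, 0.0, 0.0, 1.0]]
stop_top [([365.0, 244.0, 381.0, 258.0], 0.59)]
start_top []
palm_top []
controller [([342.0, 171.0, 439.0, 284.0], 0.55)]
kiln [([62.0, 83.0, 300.0, 255.0], 0.73)]
lever [([218.0, 138.0, 300.0, 257.0], 0.93), ([404.0, 240.0, 411.0, 248.0], 0.27)]
```

View pics/scene0.png

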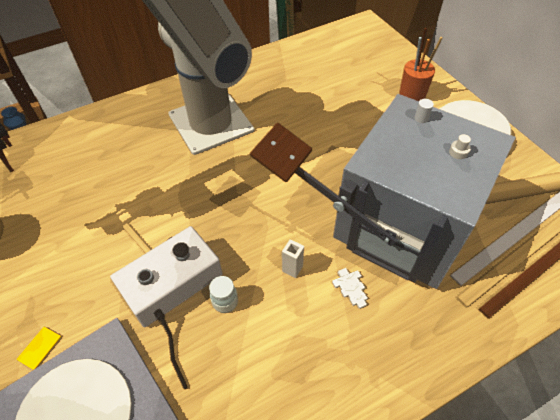

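View pics/top0.png

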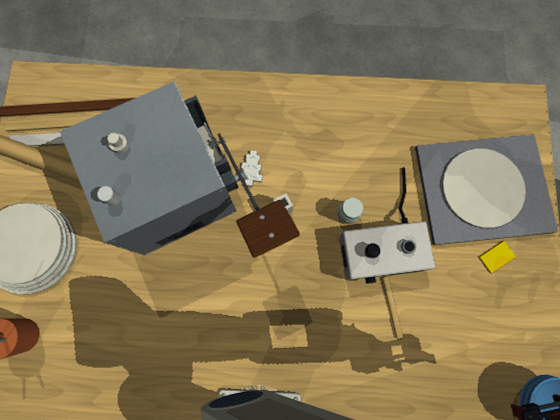

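The scene picture shows the stop mushroom at (181,250), the shrouded start at (146,275) and the palm plate at (281,152). In the top picture the stop is at (373,251), the start at (408,246), the plate centre at (267,230), and the lever runs up-left to about (222,137).

```bash
cat > h.py <<'E'
from workcell import ctrl
import numpy as np
from scipy.spatial.transform import Rotation as R
def ray(c,u,v):
    i=ctrl.camera_info(c);K=i['camera_matrix'];T=np.array(i['world_from_camera'])
    d=np.linalg.inv(K)@[u,v,1];return T[:3,3],T[:3,:3]@(d*[1,-1,-1])
def atz(c,u,v,z):
    p,d=ray(c,u,v);return p+d*(z-p[2])/d[2]
def tri(a,b):
    A=0;B=0
    for c,(u,v) in(('scene',a),('top',b)):
        p,d=ray(c,u,v);d/=np.linalg.norm(d);M=np.eye(3)-np.outer(d,d);A=A+M;B=B+M@p
    return np.linalg.solve(A,B)
def rel(target):
    o=ctrl.get_obs();return R.from_rotvec(o['orientation']).inv().apply(np.array(target)-o['ee_pos'])
E
python3 - <<'E'
from h import *
np.set_printoptions(precision=1,suppress=True)
print('stop',tri((181,250),(373,251)),atz('scene',181,248,126),atz('top',373,250,126))
print('start',tri((146,275),(408,246)),atz('top',408,246,106))
print('palm',tri((281,152),(267,230)),atz('scene',281,152,330),atz('top',267,230,330))
for p in((236,229),(280,203),(298,233),(254,257)):print(atz('top',*p,330))
print('pivot',tri((340,206),(235,180)))
print('jar top',atz('top',350,204,85),'post',atz('top',287,201,100), tri((293,246),(287,201)))
print('levers',atz('top',222,137,200),atz('top',250,195,290))
print(R.from_rotvec(ctrl.get_obs()['orientation']).as_matrix())
print('rel stop+40',rel([*atz('top',373,250,126)[:2],166]))
E
```

```text
stop [ 484.4 -278.4  110.4] [ 490.  -276.4  126. ] [ 484.8 -276.   126. ]
start [ 502.9 -373.9  101.8] [ 502.3 -372.7  106. ]
palm [493.7  -6.5 315.6] [505.7 -12.8 330. ] [491.3  -7.2 330. ]
[490.3  58.4 330. ]
[551.1 -31.9 330. ]
[488.  -72.9 330. ]
[433.2  16.8 330. ]
pivot [626.1  76.9 220.5]
jar top [ 613.5 -221.9   85. ] post [610.1 -48.6 100. ] [608.1 -44.2 116.6]
levers [746.3 125.4 200. ] [575.4  36.8 290. ]
[[ 1.   0.2  0. ]
 [ 0.2 -1.  -0. ]
 [ 0.   0.  -1. ]]
rel stop+40 [ 401.5 -237.7   56.7]
```

```bash
python3 -m creep '[{"translation":[40,-24,0],"angular":[0,0,0],"jaw":0},{"translation":[90,-53,0],"angular":[0,0,0],"jaw":0},{"translation":[140,-83,0],"angular":[0,0,0],"jaw":0},{"translation":[190,-113,0],"angular":[0,0,0],"jaw":0},{"translation":[240,-143,0],"angular":[0,0,0],"jaw":0},{"translation":[290,-172,0],"angular":[0,0,0],"jaw":0},{"translation":[340,-202,0],"angular":[0,0,0],"jaw":0},{"translation":[375,-222,0],"angular":[0,0,0],"jaw":0}]'
python3 - <<'E'
from h import *
import cv2
np.set_printoptions(precision=1,suppress=True)
T=np.array(ctrl.camera_info('wrist')['world_from_camera']);K=np.array(ctrl.camera_info('wrist')['camera_matrix'])
im=ctrl.get_image('wrist');cv2.imwrite('pics/w1.png',im[:,:,::-1])
def fish(u,v,z):
    x,y=u-K[0,2],v-K[1,2];r=np.hypot(x,y);th=r/K[0,0]
    d=T[:3,:3]@[np.sin(th)*x/r,-np.sin(th)*y/r,-np.cos(th)];return T[:3,3]+d*(z-T[2,3])/d[2]
for n,z in(('stop_top',126),('start_top',106),('palm_top',330)):
    for d in ctrl.look_for('wrist',n)[:2]:
        a=d['rect'];print(n,np.round(a),round(d['score'],2),fish((a[0]+a[2])/2,(a[1]+a[3])/2,z))
print(rel([485,-276,131]))
E
```

```text
t: 1.7
ee_pos: [464.5, -295.9, 222.9]
orientation: [3.117, 0.394, 0.001]
ft_force: [0.6, -0.3, 0.5]
width: 11.2
grasp_force: 0.0
stop_top [252. 154. 300. 202.] 0.65 [ 489.5 -280.2  126. ]
start_top [374. 173. 397. 198.] 0.75 [ 505.3 -376.1  106. ]
[ 26.4 -15.3  91.7]
```

View pics/w1.png

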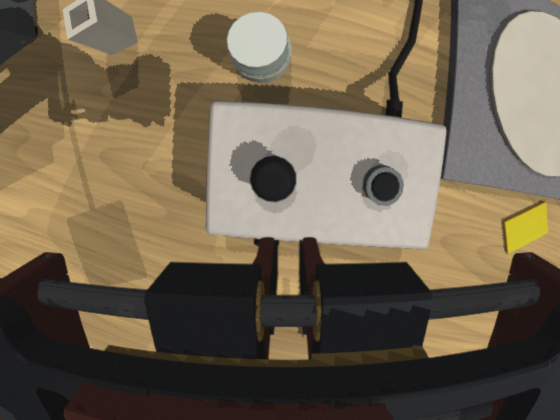

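The wrist picture shows the stop mushroom at (274,179) and the shrouded start at (385,184). The fingers are almost shut, and the stop triangulates to about (488,-278).

```bash
python3 -m creep '[{"translation":[20,-9,20],"angular":[0,0,0],"jaw":0},{"translation":[29,-13,50],"angular":[0,0,0],"jaw":0},{"translation":[29,-13,80],"angular":[0,0,0],"jaw":0},{"translation":[29,-13,92],"angular":[0,0,0],"jaw":0},{"translation":[29,-13,98],"angular":[0,0,0],"jaw":0},{"translation":[29,-13,103],"angular":[0,0,0],"jaw":0},{"translation":[29,-13,106],"angular":[0,0,0],"jaw":0},{"translation":[29,-13,106],"angular":[0,0,0],"jaw":0}]'
```

```text
t: 2.9
ee_pos: [488.1, -278.6, 118.0]
orientation: [3.116, 0.391, 0.001]
ft_force: [-4.6, -1.6, 8.2]
width: 0.4
grasp_force: 3.9
```

```bash
python3 -m creep '[{"translation":[0,0,1],"angular":[0,0,0],"jaw":0},{"translation":[0,0,2],"angular":[0,0,0],"jaw":0},{"translation":[0,0,2],"angular":[0,0,0],"jaw":0},{"translation":[0,0,2],"angular":[0,0,0],"jaw":0},{"translation":[0,0,2],"angular":[0,0,0],"jaw":0},{"translation":[0,0,2],"angular":[0,0,0],"jaw":0},{"translation":[0,0,2],"angular":[0,0,0],"jaw":0},{"translation":[0,0,2],"angular":[0,0,0],"jaw":0}]'
```

```text
t: 3.9
ee_pos: [488.2, -278.7, 117.7]
orientation: [3.115, 0.391, 0.002]
ft_force: [-9.9, 0.5, 23.9]
width: 0.9
grasp_force: 11.8
```

The button is bottomed at 24 N. Next I raise the arm and yaw it to line up with the lever.

```bash
python3 -m creep '[{"translation":[0,0,-30],"angular":[0,0,0],"jaw":0},{"translation":[0,0,-80],"angular":[0,0,-0.05],"jaw":0},{"translation":[0,0,-130],"angular":[0,0,-0.12],"jaw":0},{"translation":[0,0,-180],"angular":[0,0,-0.2],"jaw":0},{"translation":[0,0,-230],"angular":[0,0,-0.27],"jaw":0},{"translation":[0,0,-280],"angular":[0,0,-0.33],"jaw":0},{"translation":[0,0,-300],"angular":[0,0,-0.33],"jaw":0},{"translation":[0,0,-300],"angular":[0,0,-0.33],"jaw":0}]'
python3 - <<'E'
from h import *
import cv2
np.set_printoptions(precision=1,suppress=True)
print(R.from_rotvec(ctrl.get_obs()['orientation']).as_matrix().round(2))
print(rel([491-.84*20,-7-.545*20,400]))
for c in('scene','wrist'):cv2.imwrite(f'pics/{c}2.png',ctrl.get_image(c)[:,:,::-1])
T=np.array(ctrl.camera_info('wrist')['world_from_camera']);K=np.array(ctrl.camera_info('wrist')['camera_matrix'])
def fish(u,v,z):
    x,y=u-K[0,2],v-K[1,2];r=np.hypot(x,y);th=r/K[0,0]
    d=T[:3,:3]@[np.sin(th)*x/r,-np.sin(th)*y/r,-np.cos(th)];return T[:3,3]+d*(z-T[2,3])/d[2]
for n,z in(('stop_top',118),('palm_top',330)):
    for d in ctrl.look_for('wrist',n)[:2]:
        a=d['rect'];print(n,np.round(a),round(d['score'],2),fish((a[0]+a[2])/2,(a[1]+a[3])/2,z))
E
```

```text
t: 4.9
ee_pos: [488.7, -278.3, 416.9]
orientation: [3.007, 0.897, 0.006]
ft_force: [-0.4, -0.6, 1.1]
width: 0.7
grasp_force: 0.0
[[ 0.8  0.6  0. ]
 [ 0.6 -0.8 -0. ]
 [ 0.   0.  -1. ]]
[ 130.5 -225.9   16.2]
stop_top [274. 162. 302. 189.] 0.63 [ 489.3 -278.   118. ]
palm_top [  0.   1. 113.  99.] 0.84 [502.6 -19.7 330. ]
```

View pics/wrist2.png

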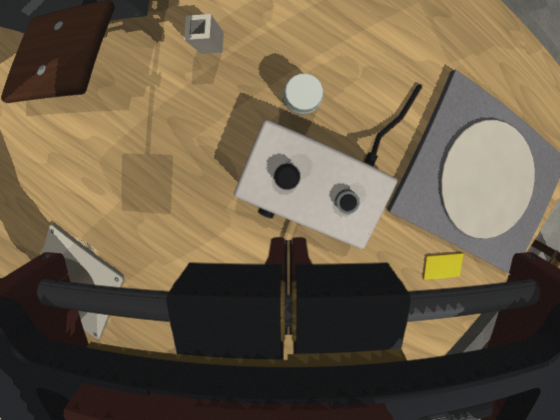

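View pics/scene2.png

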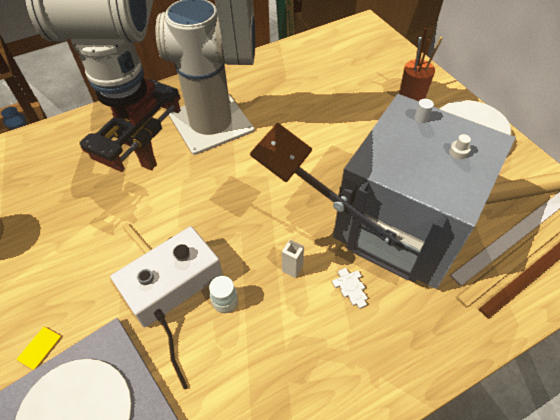

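Wrist view: the plate is at top left, about (57,52), and the stop at (287,176). The scene view shows the way clear and the bystanders unmoved.

```bash
python3 -m creep '[{"translation":[15,-25,0],"angular":[0,0,0],"jaw":0},{"translation":[35,-57,0],"angular":[0,0,0],"jaw":0},{"translation":[58,-95,0],"angular":[0,0,0],"jaw":0},{"translation":[80,-132,0],"angular":[0,0,0],"jaw":0},{"translation":[102,-168,0],"angular":[0,0,0],"jaw":0},{"translation":[122,-200,0],"angular":[0,0,0],"jaw":0},{"translation":[133,-219,10],"angular":[0,0,0],"jaw":0},{"translation":[133,-219,16],"angular":[0,0,0],"jaw":0}]'
python3 - <<'E'
from h import *
import cv2
a=ctrl.get_image('scene')[60:280,200:420,::-1];b=ctrl.get_image('wrist')[:,:,::-1]
cv2.imwrite('pics/3.png',np.hstack([cv2.resize(a,(400,400)),cv2.resize(b,(400,300),interpolation=3).copy() if 0 else cv2.copyMakeBorder(cv2.resize(b,(400,300)),0,100,0,0,0)]))
E
```

```text
t: 6.1
ee_pos: [478.6, -20.9, 397.2]
orientation: [-3.009, -0.901, 0.003]
ft_force: [-0.7, -0.2, -0.2]
width: 0.1
grasp_force: 0.0
```

View pics/3.png

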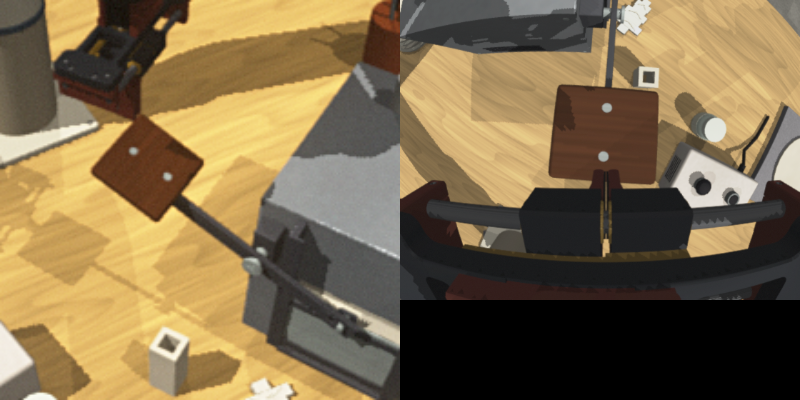

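The plate is centred laterally and square to the tool, with the tip over its outer half, and the kiln is clear. I press down slowly.

```bash
python3 -m creep '[{"translation":[-3,0,20],"angular":[0,0,0],"jaw":0},{"translation":[-6,0,45],"angular":[0,0,0],"jaw":0},{"translation":[-8,0,58],"angular":[0,0,0],"jaw":0},{"translation":[-8,0,68],"angular":[0,0,0],"jaw":0},{"translation":[-8,0,78],"angular":[0,0,0],"jaw":0},{"translation":[-8,0,88],"angular":[0,0,0],"jaw":0},{"translation":[-8,0,98],"angular":[0,0,0],"jaw":0},{"translation":[-8,0,108],"angular":[0,0,0],"jaw":0}]'
```

```text
t: 7.2
ee_pos: [472.5, -27.7, 291.3]
orientation: [3.01, 0.896, -0.001]
ft_force: [-3.6, -3.1, 7.5]
width: 0.1
grasp_force: 3.2
```

```bash
python3 -m creep '[{"translation":[0,0,10],"angular":[0,0,0],"jaw":0},{"translation":[0,0,20],"angular":[0,0,0],"jaw":0},{"translation":[0,0,30],"angular":[0,0,0],"jaw":0},{"translation":[0,0,40],"angular":[0,0,0],"jaw":0},{"translation":[0,0,50],"angular":[0,0,0],"jaw":0},{"translation":[0,0,60],"angular":[0,0,0],"jaw":0},{"translation":[0,0,70],"angular":[0,0,0],"jaw":0},{"translation":[0,0,74],"angular":[0,0,0],"jaw":0}]'
```

```text
t: 8.2
ee_pos: [473.4, -27.1, 217.2]
orientation: [3.01, 0.896, 0.002]
ft_force: [-0.8, 0.8, 6.1]
width: 0.8
grasp_force: 2.9
```

```bash
python3 -m creep '[{"translation":[0,0,3],"angular":[0,0,0],"jaw":0},{"translation":[0,0,5],"angular":[0,0,0],"jaw":0},{"translation":[0,0,7],"angular":[0,0,0],"jaw":0},{"translation":[0,0,8],"angular":[0,0,0],"jaw":0},{"translation":[0,0,9],"angular":[0,0,0],"jaw":0},{"translation":[0,0,10],"angular":[0,0,0],"jaw":0},{"translation":[0,0,10],"angular":[0,0,0],"jaw":0},{"translation":[0,0,10],"angular":[0,0,0],"jaw":0}]'
```

```text
t: 9.2
ee_pos: [474.3, -26.8, 207.9]
orientation: [3.01, 0.896, 0.005]
ft_force: [0.7, 0.5, 5.8]
width: 0.6
grasp_force: 2.4
```

Force is still only the lever's own load, so the stop isn't reached yet. I go on in small steps.

```bash
python3 -m creep '[{"translation":[0,0,1],"angular":[0,0,0],"jaw":0},{"translation":[0,0,2],"angular":[0,0,0],"jaw":0},{"translation":[0,0,3],"angular":[0,0,0],"jaw":0},{"translation":[0,0,4],"angular":[0,0,0],"jaw":0},{"translation":[0,0,4],"angular":[0,0,0],"jaw":0},{"translation":[0,0,4],"angular":[0,0,0],"jaw":0},{"translation":[0,0,4],"angular":[0,0,0],"jaw":0},{"translation":[0,0,4],"angular":[0,0,0],"jaw":0}]'
python3 - <<'E'
from h import *
import cv2
a=ctrl.get_image('scene')[100:310,200:480,::-1]
cv2.imwrite('pics/4.png',cv2.resize(a,(800,600)))
E
```

```text
t: 10.2
ee_pos: [474.8, -26.7, 206.8]
orientation: [3.01, 0.896, 0.008]
ft_force: [-10.7, 3.1, 35.4]
width: 0.3
grasp_force: 18.1
```

View pics/4.png

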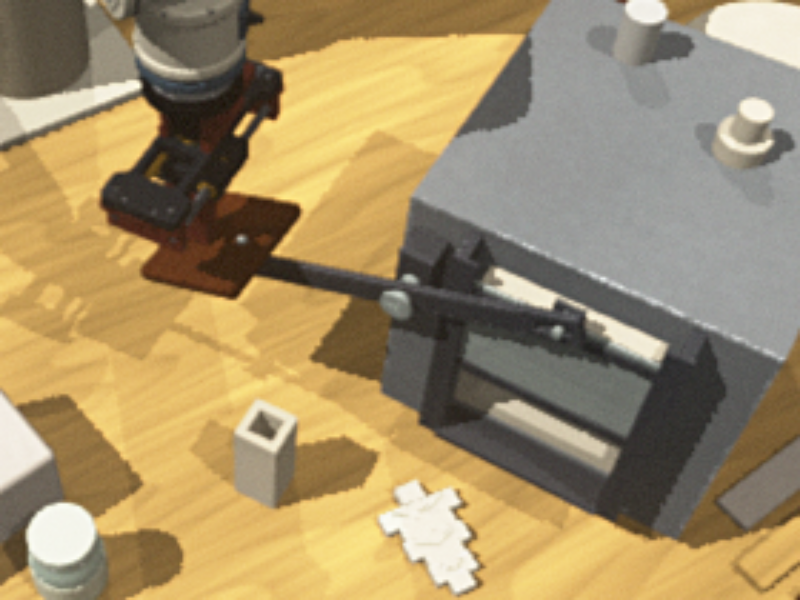

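The picture shows the lever down (palm plate at about (230,245)) and the gate raised. The jump to 35 N is the end stop. I ease back a little and hold.

```bash
python3 -m creep '[{"translation":[0,0,-1],"angular":[0,0,0],"jaw":0},{"translation":[0,0,-1],"angular":[0,0,0],"jaw":0},{"translation":[0,0,-1],"angular":[0,0,0],"jaw":0},{"translation":[0,0,-1],"angular":[0,0,0],"jaw":0},{"translation":[0,0,-1],"angular":[0,0,0],"jaw":0},{"translation":[0,0,-1],"angular":[0,0,0],"jaw":0},{"translation":[0,0,-1],"angular":[0,0,0],"jaw":0},{"translation":[0,0,-1],"angular":[0,0,0],"jaw":0}]' && python3 -c "
from workcell import ctrl
o=ctrl.get_obs();print(o['ft_force'],o['ee_pos'])
if o['ft_force'][2]>12: print(ctrl.close_job())"
```

```text
t: 11.25
ee_pos: [474.7, -26.7, 207.0]
orientation: [3.01, 0.896, 0.008]
ft_force: [-6.9, 2.8, 27.3]
width: 0.5
grasp_force: 13.6
[-6.94075724  2.78653513 27.34373333] [474.70000851 -26.69955553 206.98809832]
the job is handed in; nothing more can be done
None
```

The job is handed in at about 11 s: the stop button bottomed at about 24 N, and the fingertips are holding the palm plate at its end stop with about 27 N and the gate raised; the hand-in returned no verdict.

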